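# Third click on the extractor gate, then start

### The arm

A 7-joint arm with a two-finger parallel gripper is mounted at the origin on the work surface. World frame = base frame: x ahead of the robot, y to its left, z up, the work surface at z = 0. Lengths are in mm, angles in rad, forces in N, time in s.
With the tool pointing down it reaches from about 350 to 900 mm from the base axis. Payload 8.1 kg.
Tool frame: the origin (TCP) lies midway between the tips of the shut fingers; the grasp point (between the pads) lies 19 mm behind it; z points along the fingers, y is the direction in which the jaws open and shut (so a half turn about z gives the same grasp; the last joint's range is limited). The gripper opens to 85 mm and grips with 20 to 120 N. Pads are 22 mm wide; open, the fingers measure 114 mm over their backs; the gripper's body (76 mm by 85 mm) begins 54 mm behind the grasp point. The pads swing forward as they close: fully open they stand 13 mm farther back than shut.
Start: joints at [1.144, 0.434, 0.025, 1.573, -0.012, 1.134, -0.075], TCP at [198.834, -592.542, 231.323] pointing down, gripper open.
Joint ranges: [-2.62, 2.62], [-0.44, 2.09], [-1.27, 1.32], [0.08, 2.57], [-1.32, 4.46], [0.12, 2], [-2.74, 2.74]. Speed limits (rad/s): [2.22, 2.22, 3.01, 3.01, 3.14, 3.14, 3.14].

### API

Orientations are given as a unit quaternion [x, y, z, w].
In Python, from rig import r gives the robot as it stands.
- The arm moves only by the shell command python3 -m handwheel 'ROWS' [FORCE]. ROWS is JSON, a list that holds one entry, the list of rows, each a list of 7 numbers: the shift along the world's x, y, z each as a share of 30 mm, from -1 to 1, then the turn, a rotation vector about the world's x, y, z each as a share of 120 degrees, from -1 to 1, then the opening, from 0 (shut) to 1 (fully open). In form: [[[x, y, z, ax, ay, az, fingers], ...]]. A call has 1 to 10 rows; each row shifts and turns the commanded pose from where the row before left it; what a row does not reach is not made up. A row lasts 1/8 s, in which the tool goes at most 62.5 mm and 10.7 degrees, less where a joint would pass 70% of its speed; a pose out of reach is approached as far as the arm can. A call with a number of a shift or a turn outside -1 to 1 is refused whole. A call with a gripper value outside its range is refused whole. The fingers move at their own pace and stop on an object; FORCE is the grip in N (left out, the last holds). Time passes only in rows, so rows that do not move let the fingers close. It gives the time, the measured TCP pose, the force and the opening at its end, in the units of the state.
- r.read_state(): the state, without advancing time (a new reading comes with each control period).
- r.grab_frame(name): name is "side" or "top" or "wrist"; returns (picture, depth): 480x640x3 uint8, red, green, blue; 480x640 float32, mm along the optical axis (not along the pixel's ray), 0 where there is no reading.
- r.calibration(name): a dict with "intrinsics" (3x3 intrinsics, pixels), "dist_coeffs" ([k1, k2, p1, p2, k3] as OpenCV has them; the pictures are not rectified), "extrinsics" (4x4, takes a point from camera to world coordinates); the wrist camera has in their place "tool_from_camera" (4x4, takes a point from camera to tool coordinates, whose origin is the TCP and whose axes are the flange's). Camera axes: x right, y up, looking along -z (the intrinsics and any distortion apply to the point x, -y, -z); pixel columns grow to the right and rows downward; lengths in mm; the calibration is good to about 2 mm. A picture is of the moment at which its call begins: read the wrist's pose just before it. calibration takes no time and is no camera call.
- r.sign_off(): hands the job in, once; it reports no verdict.
Trained networks look in the newest picture that a camera, given by its name, has taken for a name from the list of things; names that differ only in an ending like _2 or _b are one class to them, and where a whole thing is asked for, a point or a joint stands for the part that bears it (a point fixed in the world has none). Each returns a list of dicts, best first, with "confidence" (0 to 1); they miss things now and then, are a little off and sometimes report something else, mostly with a low value. They report only what shows in the picture. A call takes as long as a camera call.
- r.outline_of(thing, camera): "mask" (480x640 bool, what is visible of it) and "extent" ([left, top, right, bottom] in pixels, round what is visible of it).
The state is a dict: "t": time; "joint_positions": joint angles; "qvel": joint speeds; "joint_torque": joint torques, N m; "eef_pos": TCP position; "eef_rot": TCP orientation; "contact_force": force on the tool from outside, world axes, zero at the start; "moment": the same for the moment, N m; "grip_width": finger opening in mm.
Only numpy, scipy, OpenCV 4.12 (cv2) and the standard library are available. Lean on these libraries where they do the work, as an engineer would, in place of code of your own. Each camera call takes 0.05 s, during which the arm holds its last target.

### The job

Set the bench extractor for engraving: with a fingertip, gently push the gate lever on top of the grey extractor along its slot from shut to its third click (count the clicks by feel, do not run past the third) and leave it resting there. Then press the square start button on the control box right down and let it come back up. Only touch and push, do not pinch, lift or carry anything, and leave the round buttons and the loose things alone.

Things in the scene. Friction and masses are not known exactly. Their poses are not given: they have to be found in the camera images.
- extractor: Bench extractor, fixed: grey sheet-metal box, 150 (its x) x 240 (its y) x 80 mm high, duct stub (radius 41 mm) sticking out 60 mm at +x. Origin: centre of its underside, on the bench. Left or right of the robot, turned up to 20 degrees. A black slot runs along its y in the flat top at x = -30 mm, with six tick marks beside it, on the +x side, one at each resting place of the lever.
- gate (a joint): Gate lever's travel along the extractor's +y, m. 0 = shut, at the slot's -y end; starts in this notch. Sprung notches every 16 mm: clicks 1 to 5 at 0.016, 0.032, 0.048, 0.064, 0.080 (far stop). Leaving a notch takes about 6 N; resistance then falls to nothing and just past half way the lever springs ahead of the finger into the next notch and stays.
- gate_top (a point): Centre of the top of the gate lever, moving with it: upright flat steel tab in the slot, 50 mm above the extractor's top (point 130 mm above the bench), 30 mm wide across the slot (extractor x), 10 mm thick along it (extractor y). Axes as the extractor's. Push on its -y face, any height. Only the block (behind, 36 mm high) stands near its path.
- console: Control box, fixed: aluminium, 160 (its x) x 220 (its y) x 70 mm high; origin: centre of its underside. On the other side from the extractor, turned up to 20 degrees. On top at x = -35 mm, three grey buttons: square (start) at y = +68 mm, round ones at y = 0 and -68 mm. Behind, at x = +45 mm: knob 16 mm high (y = +72), display 8 mm high (y = 0), collet nut.
- start (a joint): Travel of the square start button downwards, in m: 0 = up, 0.006 = fully down. Sprung: 1.5 N to begin, 5 N fully down; it comes back up by itself.
- start_top (a point): Centre of the top face of the square start button, 26 x 26 mm, in a black 38 x 38 x 10 mm surround; 90 mm above the bench when up, 10 mm above its surround.
- round_a (a joint): Travel of the middle round button (26 mm across), in m: 0 up, 0.006 down. Leave it up.
- round_b (a joint): Travel of the end round button (26 mm across), in m: 0 up, 0.006 down. Leave it up.
- milled_block: Loose bystander: light wooden block 45 x 45 x 36 mm with a 26 mm hole down through it, lying on the extractor's top behind the slot (about x = +46 mm in the extractor's frame). Origin: centre of its underside.
- collet_nut: Loose bystander: steel ring 32 mm across, 18 mm high, lying on the control box behind the round buttons. Origin: centre of its underside.
- bit_tube: Loose bystander: upright aluminium cylinder 32 mm across, 75 mm high, on the bench between the extractor and the control box. Origin: centre of its underside.
- wrench: Loose bystander: steel wrench lying on the bench, out at one side.
- brush: Loose bystander: hand brush lying on the bench, out at one side.
- oil_bottle: Loose bystander: upright white plastic bottle 48 mm across, 130 mm high, on the bench, out at one side.
- cup: Loose bystander: upright white cup 80 mm across, 90 mm high, on the bench, out at one side.

How it is judged (in metres and radians):
On the way, in this order (a step that is already met when the one before it is completed fails the run):
1. the gate lever rests in its third notch (value of joint gate between 0.045 and 0.051 m and velocity of joint gate between -0.01 and 0.01 m/s), for 0.3 s.
2. the square start button is pressed right down (value of joint start above 0.0048 m).
At the end, for the whole second after the job is handed in: The gate lever rests in its third notch (48 mm from shut, within 3 mm), the start button has been pressed and is up again (within 1.5 mm), the round buttons are up, and every loose thing lies still within 20 mm of where it was (value of joint gate between 0.045 and 0.051 m and value of joint each of start, round_a, round_b below 0.0015 m and distance of each of milled_block, collet_nut, bit_tube, wrench, brush, oil_bottle, cup from where it was at the start of the episode below 0.02 m and linear speed of each of milled_block, collet_nut, bit_tube, wrench, brush, oil_bottle, cup below 0.02 m/s); the robot touches nothing.
It fails at once if the gate lever is run past the third click (beyond 57 mm) (value of joint gate above 0.057 m).
It fails at once if start is pressed while the lever is not at the third click (value of joint start above 0.003 m and not (value of joint gate between 0.043 and 0.053 m)).
It fails at once if a round button is pressed (value of joint any of round_a, round_b above 0.003 m).
It fails at once if the lever is pinched or forced (over 20 N) (contact force between the fingers and gate above 20 N).
It fails at once if a loose thing is pushed, lifted or carried (moved over 20 mm) (distance of any of milled_block, collet_nut, bit_tube, wrench, brush, oil_bottle, cup from where it was at the start of the episode above 0.02 m).
It also fails if it takes over 64 s, if anything falls off the work surface, if the arm or the gripper's body presses on something with over 40 N, if the wrist force passes 120 N, or if a joint passes its speed limit or range.

## Working session

There is one attempt and no reset: what is moved stays moved. The work goes in short steps, Python scripts to look and compute and a shell command to move; the robot and the scene stay as the last step left them, time stands still between calls to the robot, and variables do not carry over. Pictures are saved under pics/ and viewed, and the job is handed in when it is done.

```bash
ls; mkdir -p pics
python3 - <<'E'
from rig import r
import cv2
s=r.read_state();print(s)
for n in("top","side"):
    p,d=r.grab_frame(n);cv2.imwrite(f"pics/{n}0.png",p[:,:,::-1])
    c=r.calibration(n);print(n,c)
print(r.calibration("wrist"))
E
```

```text
pics
{'t': 0.0, 'joint_positions': array([ 1.14439525,  0.43526834,  0.02497227,  1.57410784, -0.01158259,
        1.13400944, -0.07510962]), 'qvel': array([-2.47326986e-03,  6.08482133e-04,  4.76881112e-04, -4.46398156e-04,
        2.22287564e-05,  7.68690615e-04,  3.27949346e-04]), 'joint_torque': array([ 7.93891468e-04, -6.70471859e+01,  1.02537777e+00, -3.16208518e+01,
        1.56699016e-02,  1.23167544e-02, -6.23709570e-05]), 'eef_pos': array([ 198.6332665 , -592.0503971 ,  230.49364105]), 'eef_rot': array([ 9.86928140e-01,  1.61158828e-01, -2.13693632e-04, -7.95962130e-04]), 'contact_force': array([-0.20351144, -0.17645907, -0.37770487]), 'moment': array([-0.04263411, -0.02127538, -0.02420129]), 'grip_width': 85.39732590225447}
top {'intrinsics': array([[529.32967939,   0.        , 321.28780848],
       [  0.        , 529.32967939, 235.00535267],
       [  0.        ,   0.        ,   1.        ]]), 'dist_coeffs': array([0.04147572, 0.        , 0.        , 0.        , 0.        ]), 'extrinsics': array([[ 1.09484704e-02,  9.98754026e-01, -4.86880591e-02,
         4.22665265e+02]
[... 799 characters left out ...]
[ 0.00000000e+00,  0.00000000e+00,  0.00000000e+00,
         1.00000000e+00]])}
{'intrinsics': array([[391.68716559,   0.        , 316.07934542],
       [  0.        , 391.68716559, 230.97777441],
       [  0.        ,   0.        ,   1.        ]]), 'dist_coeffs': array([-0.06873488,  0.        ,  0.        ,  0.        ,  0.        ]), 'tool_from_camera': array([[-1.05379187e-03,  9.64740325e-01,  2.63201435e-01,
         6.66916601e+01],
       [ 9.99999442e-01,  9.96003092e-04,  3.52987954e-04,
        -1.15643169e+00],
       [ 7.83922702e-05,  2.63201660e-01, -9.64740836e-01,
        -1.41522309e+02],
       [ 0.00000000e+00,  0.00000000e+00,  0.00000000e+00,
         1.00000000e+00]])}
```

View pics/top0.png

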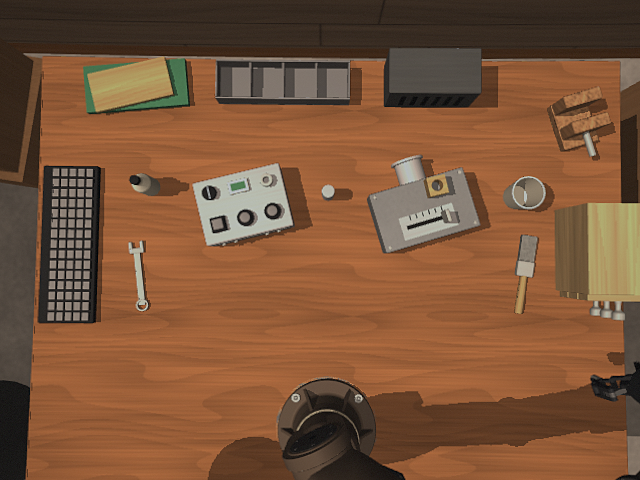

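View pics/side0.png

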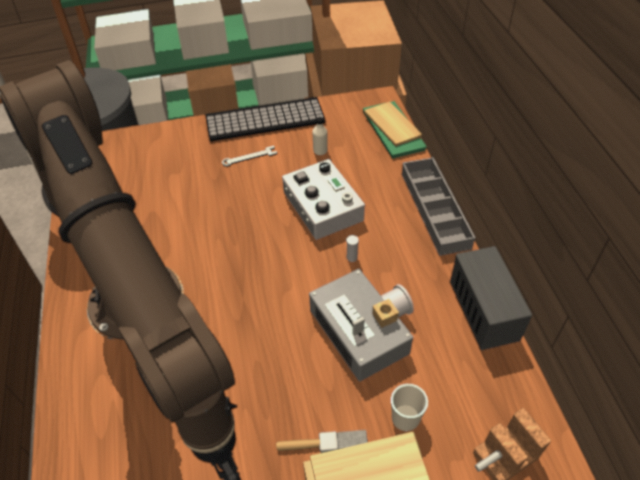

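The top view shows the console at about (244,204) with the square button at (219,223). The extractor is at about (425,210), with the lever at (450,215) at the right, shut end of its slot. The bit tube is at (328,191). Next I'll measure the poses.

```bash
cat > h.py <<'E'
import numpy as np, cv2
from rig import r
def to_world(name,uv,depth,T=None):
    c=r.calibration(name);K=c["intrinsics"];D=c["dist_coeffs"]
    uv=np.asarray(uv,float).reshape(-1,1,2)
    n=cv2.undistortPoints(uv,K,D).reshape(-1,2)
    d=np.asarray(depth,float).reshape(-1)
    pc=np.c_[n[:,0]*d,-n[:,1]*d,-d]
    T=c["extrinsics"] if T is None else T
    return pc@T[:3,:3].T+T[:3,3]
def cloud(name,d,T=None):
    v,u=np.mgrid[0:480,0:640]
    w=to_world(name,np.c_[u.ravel(),v.ravel()],d.ravel(),T).reshape(480,640,3)
    w[d<=0]=np.nan
    return w
def project(name,P,T=None):
    c=r.calibration(name);T=c["extrinsics"] if T is None else T
    pc=(np.atleast_2d(P)-T[:3,3])@T[:3,:3]
    pc=pc*[1,-1,-1]
    return cv2.projectPoints(pc,np.zeros(3),np.zeros(3),c["intrinsics"],c["dist_coeffs"])[0].reshape(-1,2)
E
python3 - <<'E'
from h import *
p,d=r.grab_frame("top");w=cloud("top",d);np.save("w0.npy",w);cv2.imwrite("pics/topbig.png",cv2.resize(p[150:270,170:500],None,fx=2.4,fy=2.4,interpolation=cv2.INTER_CUBIC)[:,:,::-1])
print("table z",np.nanmedian(w[300:330,200:400,2]))
for t in ["extractor","gate","console","start","round_a","milled_block","bit_tube","oil_bottle","cup","collet_nut"]:
    o=r.outline_of(t,"top")
    for q in o[:3]:
        m=q["mask"]; P=w[m];
        print(t,round(q["confidence"],2),q["extent"],m.sum(),np.nanmedian(P,0).round(1),"z95",np.nanpercentile(P[:,2],95).round(1))
    if t in("extractor","console") and o:
        H=80 if t=="extractor" else 70
        m=o[0]["mask"];P=w[m];P=P[abs(P[:,2]-H)<8]
        rc=cv2.minAreaRect(P[:,:2].astype(np.float32));print("rect",rc,np.median(P[:,2]))
E
```

```text
table z 0.932883981063469
extractor 0.72 [262.5, 208.1, 279.5, 217.4] 90 [544.4 138.7  92. ] z95 96.2
extractor 0.6 [368.0, 155.9, 480.3, 254.8] 6486 [ 551.3 -212.1   80.7] z95 85.8
rect ((545.2676391601562, 139.81382751464844), (1.4830924272537231, 24.34182357788086), 54.26869201660156) 87.52404837723043
console 0.97 [192.8, 161.7, 294.1, 245.7] 6150 [556.5 210.9  71.8] z95 89.0
rect ((558.5900268554688, 213.75772094726562), (167.0016326904297, 222.8437042236328), 14.62255573272705) 71.20701744146527
start 0.54 [211.9, 216.6, 225.4, 232.7] 116 [511.3 269.2  91.1] z95 96.2
round_a 0.51 [237.4, 213.8, 248.8, 220.3] 91 [528.9 203.5  92.4] z95 97.4
milled_block 0.68 [368.5, 154.9, 483.3, 252.7] 6632 [ 552.5 -213.5   80.7] z95 85.8
milled_block 0.55 [422.0, 176.6, 445.4, 195.4] 344 [ 605.5 -255.   115.6] z95 120.8
bit_tube 0.68 [440.0, 207.2, 450.4, 223.8] 115 [ 534.4 -276.   121.6] z95 133.8
bit_tube 0.58 [323.6, 183.5, 333.3, 198.5] 129 [593.7   3.5  75.3] z95 79.4
oil_bottle 0.9 [131.9, 175.2, 160.7, 194.9] 461 [605.  448.7  88. ] z95 131.9
cup 0.65 [506.3, 177.5, 545.9, 207.7] 1057 [ 597.2 -493.6   50.2] z95 92.0
```

```bash
ls -la pics
```

```text
total 1108
drwxr-xr-x 2 agent agent   4096 Dec  7 04:27 .
drwxr-xr-x 3 agent agent   4096 Dec  7 04:27 ..
-rw-r--r-- 1 agent agent 437558 Dec  7 04:26 side0.png
-rw-r--r-- 1 agent agent 428133 Dec  7 04:26 top0.png
-rw-r--r-- 1 agent agent 253985 Dec  7 04:27 topbig.png
```

View pics/topbig.png

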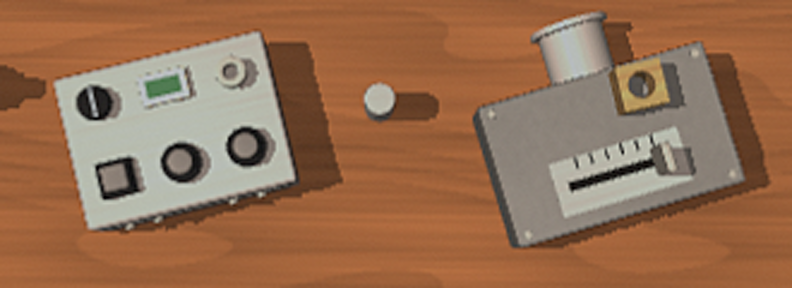

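Run:
```python
from h import *
w=np.load("w0.npy")
for nm,H,box,tol in(("extr",80,(150,265,355,495),5),("cons",70,(150,255,180,305),5)):
    a,b,c,e=box;P=w[a:b,c:e].reshape(-1,3);P=P[abs(P[:,2]-H-1)<tol]
    print(nm,len(P),cv2.minAreaRect(P[:,:2].astype(np.float32)))
# lever: points above 100mm near
P=w[200:235,430:470].reshape(-1,3);P=P[(P[:,2]>105)];print(P.round(0).tolist())
```

```text
extr 5511 ((578.4100952148438, -222.58033752441406), (210.82078552246094, 240.01841735839844), 17.38886070251465)
cons 4264 ((560.1600952148438, 213.58511352539062), (163.61944580078125, 221.68309020996094), 14.582648277282715)
[[548.0, -272.0, 127.0], [547.0, -274.0, 128.0], [547.0, -276.0, 129.0], [548.0, -278.0, 128.0], [547.0, -270.0, 112.0], [546.0, -271.0, 119.0], [545.0, -271.0, 129.0], [545.0, -273.0, 130.0], [545.0, -276.0, 130.0], [545.0, -278.0, 128.0], [545.0, -279.0, 134.0], [544.0, -270.0, 111.0], [543.0, -270.0, 124.0], [542.0, -270.0, 134.0], [542.0, -273.0, 132.0], [542.0, -275.0, 132.0], [543.0, -278.0, 129.0], [543.0, -280.0, 131.0], [542.0, -271.0, 110.0], [541.0, -271.0, 120.0], [540.0, -271.0, 128.0], [540.0, -273.0, 129.0], [541.0, -276.0, 127.0], [540.0, -278.0, 128.0], [540.0, -280.0, 132.0], [540.0, -271.0, 108.0], [539.0, -272.0, 115.0], [538.0, -272.0, 125.0], [538.0, -274.0, 126.0], [538.0, -276.0, 129.0], [538.0, -277.0, 132.0], [538.0, -279.0, 134.0], [537.0, -273.0, 109.0], [537.0, -274.0, 118.0], [536.0, -274.0, 127.0], [536.0, -276.0, 128.0], [535.0,
[... 420 characters left out ...]
.0], [529.0, -276.0, 119.0], [529.0, -276.0, 128.0], [529.0, -279.0, 127.0], [529.0, -281.0, 125.0], [528.0, -282.0, 132.0], [529.0, -285.0, 130.0], [528.0, -277.0, 105.0], [527.0, -276.0, 116.0], [526.0, -276.0, 127.0], [526.0, -279.0, 126.0], [526.0, -280.0, 131.0], [526.0, -281.0, 135.0], [526.0, -284.0, 135.0], [526.0, -276.0, 107.0], [525.0, -276.0, 117.0], [524.0, -277.0, 124.0], [523.0, -277.0, 134.0], [524.0, -281.0, 128.0], [524.0, -283.0, 129.0], [524.0, -285.0, 130.0], [523.0, -277.0, 112.0], [523.0, -279.0, 117.0], [521.0, -278.0, 131.0], [521.0, -280.0, 132.0], [521.0, -282.0, 131.0], [522.0, -285.0, 129.0], [521.0, -278.0, 109.0], [520.0, -279.0, 115.0], [520.0, -280.0, 120.0]]
```

Run:
```python
from h import *
w=np.load("w0.npy")
def fit(nm,H,box,dims,tol,lowhalf):
    a,b,c,e=box;P=w[a:b,c:e].reshape(-1,3);P=P[abs(P[:,2]-H-.8)<tol]
    best=None
    for th in np.radians(np.arange(10,22,.25)):
        R=np.array([[np.cos(th),-np.sin(th)],[np.sin(th),np.cos(th)]])
        L=P[:,:2]@R
        # sharpness of 4 edges
        s=0
        y0,y1=np.percentile(L[:,1],[.7,99.3]);x0=np.percentile(L[:,0],.7)
        hx=np.histogram(L[:,0],np.arange(L[:,0].min()-1,x0+12,1))[0]
        hy=np.histogram(L[:,1],np.arange(L[:,1].min()-1,L[:,1].max()+1,1))[0]
        s=(np.percentile(L[:,0],2)-L[:,0].min())+np.ptp(L[:,1])-np.ptp(np.percentile(L[:,1],[3,97]))
        if best is None or s<best[0]: best=(s,th,L[:,0].min(),np.percentile(L[:,0],[.5,2,98,99.5,100]),L[:,1].min(),L[:,1].max())
    s,th,x0,xp,y0,y1=best
    print(nm,np.degrees(th),"x0",x0,xp,"y",y0,y1,y1-y0)
    R=np.array([[np.cos(th),-np.sin(th)],[np.sin(th),np.cos(th)]])
    cen=R@[x0+dims[0]/2+.5,(y0+y1)/2];print("centre",cen)
    return th,R,cen
th,R,cen=fit("extr",80,(150,265,355,495),(150,240),4,1)
P=w[200:235,430:470].reshape(-1,3);P=P[P[:,2]>105]
L=(P[:,:2]-cen)@R; print("lever local x",np.percentile(L[:,0],[2,50,98]),"y",np.percentile(L[:,1],[2,10,50,90,98]))
t=L[P[:,2]>124];print("top pts",t.min(0),t.max(0),t.mean(0))
th,R,cen=fit("cons",70,(150,255,180,305),(160,220),4,1)
for n,l in(("start",(-35,68)),("ra",(-35,0))):print(n,cen+R@l)
```

```text
extr 17.5 x0 379.2297739979834 [380.70594563 383.16924362 564.64202241 585.60389478 590.08187236] y -505.7765375899954 -266.07832026867146 239.69821732132397
centre [ 549.73410954 -231.32565048]
lever local x [-42.60612359 -28.81194375 -14.77992409] y [-44.37494647 -42.93275015 -37.52532562 -35.33641267 -34.82064716]
top pts [-42.94706695 -44.93744831] [-14.13323708 -34.63383416] [-28.14230325 -39.69064888]
cons 14.750000000000002 x0 515.1988572668931 [516.41366216 518.17839982 674.48908425 676.68432232 678.18469917] y -47.07379208196448 174.42397681960466 221.49776890156915
centre [559.85635817 213.24282909]
start [508.69681783 270.09088475]
ra [526.0097503 204.3317609]
```

```bash
python3 -m handwheel '[[[0,0,0.5,0,0,0,0],[0,1,0.5,0,0,0,0],[0,1,0,0,0,0,0],[0,1,0,0,0,0,0],[0,1,0,0,0,0,0],[0,1,0,0,0,0,0],[0,1,0,0,0,0,0],[0,1,0,0,0,0,0],[0,1,0,0,0,0,0],[0,0,0,0,0,0,0]]]' 20
```

```text
t: 1.9
eef_pos: [199.1, -351.3, 262.5]
eef_rot: [0.987, 0.162, 0.0, 0.001]
contact_force: [-0.3, -0.5, 0.3]
grip_width: -0.0
```

```bash
python3 -m handwheel '[[[1,0,0,0,0,0,0],[1,0,0,0,0,0,0],[1,0,0,0,0,0,0],[1,0,0,0,0,0,0],[1,0,0,0,0,0,0],[1,0,0,0,0,0,0],[1,0,0,0,0,0,0],[1,0.5,0,0,0,0,0],[1,0.5,0,0,0,0,0],[0,0,0,0,0,0,0]]]' && python3 -m handwheel '[[[1,0,-0.5,0,0,0,0],[1,0,-0.5,0,0,0,0],[0.6,0,0,0,0,0,0],[0,0,0,0,0,0,0]]]'
python3 - <<'E'
from h import *
from scipy.spatial.transform import Rotation as Ro
s=r.read_state();print(s["eef_pos"],s["contact_force"])
p,d=r.grab_frame("wrist")
T=np.eye(4);T[:3,:3]=Ro.from_quat(s["eef_rot"]).as_matrix();T[:3,3]=s["eef_pos"]
T=T@r.calibration("wrist")["tool_from_camera"]
w=cloud("wrist",d,T);np.save("ww.npy",w)
cv2.imwrite("pics/wr1.png",p[:,:,::-1])
p2,d2=r.grab_frame("side");cv2.imwrite("pics/side1.png",p2[:,:,::-1])
P=w.reshape(-1,3)
P=P[(P[:,2]>115)&(P[:,2]<140)&(P[:,0]<570)&(P[:,0]>500)&(P[:,1]<-225)&(P[:,1]>-305)]
th=np.radians(17.5);R=np.array([[np.cos(th),-np.sin(th)],[np.sin(th),np.cos(th)]])
L=(P[:,:2]-[549.7,-231.3])@R
print(len(P),np.percentile(L,[1,10,50,90,99],axis=0),np.percentile(P[:,2],[5,50,95]))
E
```

```text
t: 3.15
eef_pos: [471.7, -321.4, 261.6]
eef_rot: [0.987, 0.163, 0.001, -0.0]
contact_force: [-0.0, -0.5, 0.1]
grip_width: -0.0
t: 3.65
eef_pos: [547.4, -323.4, 231.1]
eef_rot: [0.987, 0.161, 0.0, 0.0]
contact_force: [-0.4, 1.0, 0.1]
grip_width: -0.5
[ 547.41717088 -323.35978186  231.13763244] [-0.40962389  0.97948514  0.08658835]
788 [[-44.04118201 -45.87276214]
 [-40.71376719 -45.59469433]
 [-28.60072522 -41.85794467]
 [-16.99081781 -37.38824793]
 [-15.65643842 -35.92336508]] [118.23132719 128.13551617 129.6302549 ]
```

View pics/wr1.png

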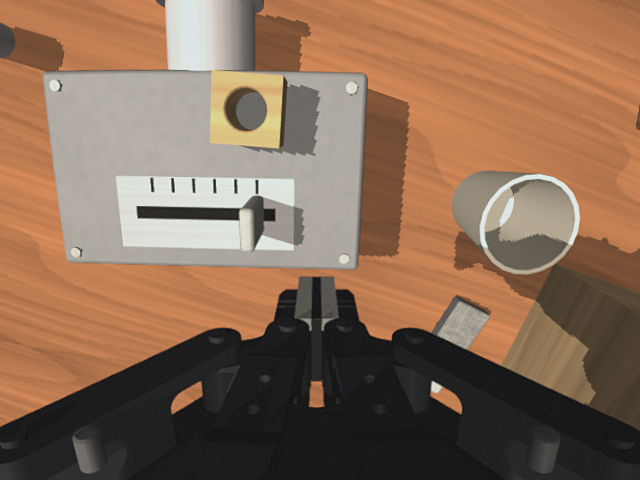

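View pics/side1.png

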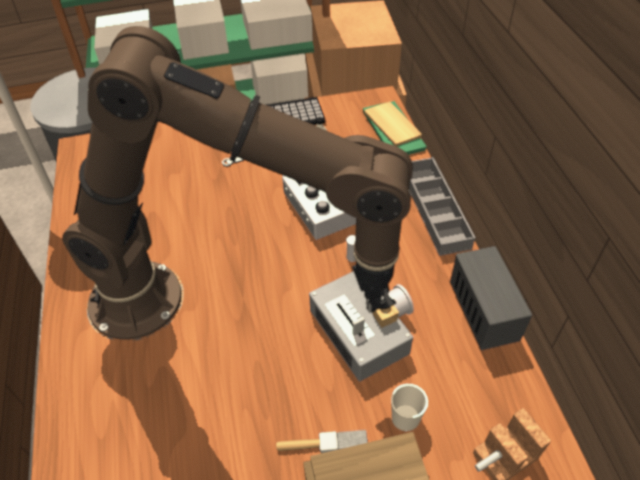

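The wrist view shows the lever's top at about (247,225) and the ticks at 152–257. The fingers are just right of the lever, which matches my fit (lever local y about -40, x about -30). I'll go down beside it.

```bash
python3 -m handwheel '[[[0,0,-1,0,0,0,0],[0,0,-1,0,0,0,0],[0,0,-1,0,0,0,0],[0,0,-1,0,0,0,0],[0,0,0,0,0,0,0],[0,0,0,0,0,0,0]]]'
python3 - <<'E'
from h import *
s=r.read_state();print(s["eef_pos"],s["contact_force"],s["qvel"].round(4))
p,d=r.grab_frame("wrist");cv2.imwrite("pics/wr2.png",p[:,:,::-1])
p,d=r.grab_frame("side");cv2.imwrite("pics/side2.png",cv2.resize(p[240:400,280:440],None,fx=3.5,fy=3.5)[:,:,::-1])
E
```

```text
t: 4.5
eef_pos: [547.0, -323.3, 112.9]
eef_rot: [0.987, 0.161, 0.001, 0.001]
contact_force: [0.1, 0.7, 0.5]
grip_width: -0.0
[ 547.01875364 -323.34991162  112.88913265] [0.06937565 0.68226191 0.5388022 ] [-0.0035 -0.0076 -0.0017 -0.0122 -0.0018 -0.0038 -0.0002]
```

View pics/wr2.png

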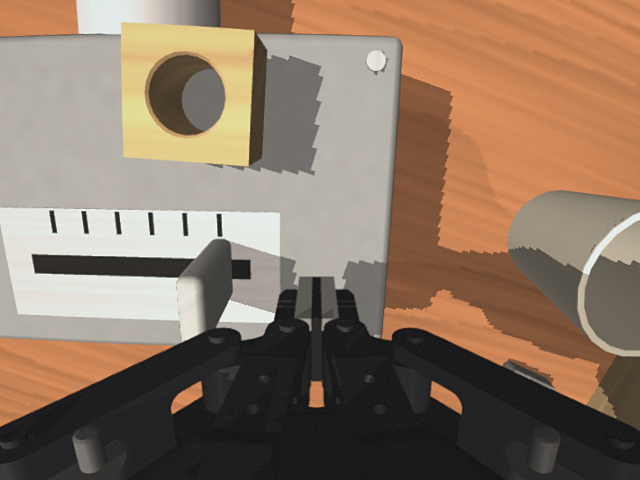

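View pics/side2.png

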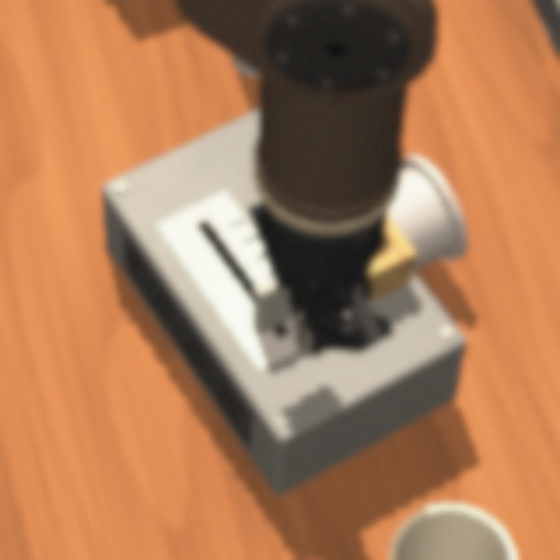

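```bash
python3 -m handwheel '[[[-0.1,0.318,-0.1,0,0,0,0],[-0.1,0.318,0,0,0,0,0],[0,0,0,0,0,0,0],[0,0,0,0,0,0,0]]]'; for i in 1; do python3 -m handwheel '[[[-0.02,0.064,0,0,0,0,0],[-0.02,0.064,0,0,0,0,0],[0,0,0,0,0,0,0]]]'; done;  python3 -m handwheel '[[[-0.02,0.064,0,0,0,0,0],[0,0,0,0,0,0,0]]]'
```

```text
t: 5.1
eef_pos: [540.9, -303.5, 108.5]
eef_rot: [0.987, 0.161, 0.0, 0.0]
contact_force: [0.9, -1.1, -0.1]
grip_width: 0.1
t: 5.48
eef_pos: [539.6, -299.5, 108.3]
eef_rot: [0.987, 0.161, -0.0, -0.0]
contact_force: [-0.2, 0.3, -0.8]
grip_width: 0.2
t: 5.72
eef_pos: [539.0, -298.0, 108.4]
eef_rot: [0.987, 0.161, 0.0, 0.0]
contact_force: [0.8, -0.9, 0.2]
grip_width: -0.3
```

```bash
python3 -m handwheel '[[[-0.02,0.064,0,0,0,0,0],[0,0,0,0,0,0,0]]]' | grep -E "pos|force";python3 -m handwheel '[[[-0.02,0.064,0,0,0,0,0],[0,0,0,0,0,0,0]]]' | grep -E "pos|force";python3 -m handwheel '[[[-0.01,0.032,0,0,0,0,0],[0,0,0,0,0,0,0]]]' | grep -E "pos|force"
```

```text
eef_pos: [538.7, -296.8, 108.4]
contact_force: [2.4, -4.8, -2.0]
eef_pos: [537.9, -294.2, 108.3]
contact_force: [1.7, -3.5, -1.0]
eef_pos: [537.4, -292.5, 108.3]
contact_force: [1.5, -1.6, -0.9]
```

```bash
cat > pp.py <<'E'
import sys,re
t=sys.stdin.read()
p=eval(re.search(r"eef_pos: (\[.*?\])",t)[1]);f=eval(re.search(r"contact_force: (\[.*?\])",t)[1])
import math
c,s=math.cos(math.radians(17.5)),math.sin(math.radians(17.5))
dx,dy=p[0]-549.7,p[1]+231.3
print("local",round(c*dx+s*dy,1),round(-s*dx+c*dy,1),"z",p[2],"push",round(-(-s*f[0]+c*f[1]),1),f, re.search(r"t: (.*)",t)[1])
E
for k in 1; do python3 -m handwheel '[[[-0.02,0.064,0,0,0,0,0],[0,0,0,0,0,0,0]]]' | python3 pp.py; python3 -m handwheel '[[[-0.02,0.064,0,0,0,0,0],[0,0,0,0,0,0,0]]]' | python3 pp.py; python3 -m handwheel '[[[-0.02,0.064,0,0,0,0,0],[0,0,0,0,0,0,0]]]' | python3 pp.py; done
```

```text
local -30.0 -52.2 z 108.3 push -0.6 [-0.0, 0.6, -0.3] 6.72
local -30.0 -50.5 z 108.3 push -0.2 [-0.0, 0.2, -0.1] 6.98
local -30.1 -48.8 z 108.3 push 1.2 [0.3, -1.2, -0.3] 7.22
```

Force has dropped off, so the first click has probably happened. I'll confirm with a picture.

Run:
```python
from h import *
p,d=r.grab_frame("wrist");cv2.imwrite("pics/wr3.png",p[:,:,::-1])
```

```text
(no output)
```

View pics/wr3.png

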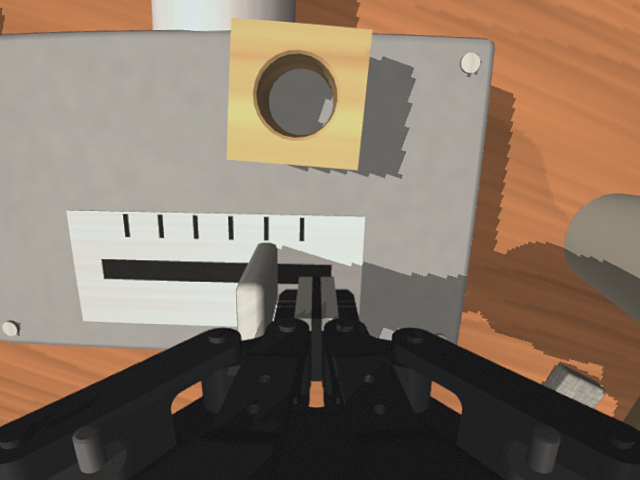

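The lever at (262,250) now sits by the second tick (266), which is click 1, and the finger trails it. Continuing.

```bash
python3 -m handwheel '[[[-0.02,0.064,0,0,0,0,0],[0,0,0,0,0,0,0]]]' | python3 pp.py; python3 -m handwheel '[[[-0.02,0.064,0,0,0,0,0],[0,0,0,0,0,0,0]]]' | python3 pp.py; python3 -m handwheel '[[[-0.02,0.064,0,0,0,0,0],[0,0,0,0,0,0,0]]]' | python3 pp.py;python3 -m handwheel '[[[-0.02,0.064,0,0,0,0,0],[0,0,0,0,0,0,0]]]' | python3 pp.py;python3 -m handwheel '[[[-0.02,0.064,0,0,0,0,0],[0,0,0,0,0,0,0]]]' | python3 pp.py
```

```text
local -30.1 -46.8 z 108.3 push -0.1 [-0.7, -0.1, 0.2] 7.52
local -30.1 -44.8 z 108.3 push 0.2 [0.2, -0.1, -0.9] 7.78
local -30.2 -43.9 z 108.4 push 4.3 [2.3, -3.8, -1.7] 8.02
local -30.2 -41.5 z 108.4 push 3.4 [1.0, -3.3, -2.1] 8.28
local -30.0 -38.3 z 108.3 push 0.5 [-0.1, -0.6, 0.1] 8.52
```

```bash
python3 -m handwheel '[[[-0.02,0.064,0,0,0,0,0],[0,0,0,0,0,0,0]]]' | python3 pp.py; python3 -m handwheel '[[[-0.02,0.064,0,0,0,0,0],[0,0,0,0,0,0,0]]]' | python3 pp.py; python3 -m handwheel '[[[-0.02,0.064,0,0,0,0,0],[0,0,0,0,0,0,0]]]' | python3 pp.py;python3 -m handwheel '[[[-0.02,0.064,0,0,0,0,0],[0,0,0,0,0,0,0]]]' | python3 pp.py
python3 - <<'E'
from h import *
p,d=r.grab_frame("wrist");cv2.imwrite("pics/wr4.png",p[:,:,::-1])
E
```

```text
local -30.0 -36.0 z 108.2 push -0.4 [-0.9, 0.1, -0.8] 8.78
local -30.0 -34.5 z 108.3 push 0.2 [0.6, -0.0, -0.3] 9.02
local -30.0 -32.7 z 108.3 push -0.4 [0.8, 0.7, -0.5] 9.28
local -30.0 -30.7 z 108.3 push 0.0 [-0.2, -0.1, -0.1] 9.52
```

View pics/wr4.png

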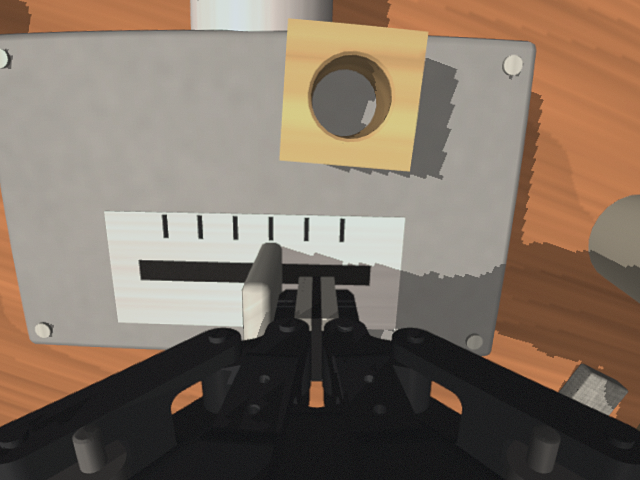

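The lever at (270,250) lines up with the third tick (271), which is click 2. Now for the third click.

```bash
python3 -m handwheel '[[[-0.02,0.064,0,0,0,0,0],[0,0,0,0,0,0,0]]]' | python3 pp.py; python3 -m handwheel '[[[-0.02,0.064,0,0,0,0,0],[0,0,0,0,0,0,0]]]' | python3 pp.py; python3 -m handwheel '[[[-0.02,0.064,0,0,0,0,0],[0,0,0,0,0,0,0]]]' | python3 pp.py;python3 -m handwheel '[[[-0.02,0.064,0,0,0,0,0],[0,0,0,0,0,0,0]]]' | python3 pp.py
```

```text
local -30.1 -28.8 z 108.3 push 0.7 [0.9, -0.4, 0.6] 9.82
local -30.0 -27.8 z 108.4 push 4.7 [2.4, -4.2, -2.5] 10.07
local -30.1 -25.3 z 108.4 push 3.8 [1.5, -3.5, -2.1] 10.32
local -30.1 -22.2 z 108.3 push 1.2 [-0.2, -1.3, 0.1] 10.58
```

```bash
python3 -m handwheel '[[[-0.01,0.032,0,0,0,0,0],[0,0,0,0,0,0,0]]]' | python3 pp.py; python3 -m handwheel '[[[-0.01,0.032,0,0,0,0,0],[0,0,0,0,0,0,0]]]' | python3 pp.py; python3 -m handwheel '[[[-0.01,0.032,0,0,0,0,0],[0,0,0,0,0,0,0]]]' | python3 pp.py
python3 - <<'E'
from h import *
p,d=r.grab_frame("wrist");cv2.imwrite("pics/wr5.png",p[:,:,::-1])
E
```

```text
local -30.0 -21.3 z 108.3 push -0.1 [-0.4, 0.0, 1.0] 10.82
local -30.1 -20.5 z 108.3 push -0.6 [0.3, 0.7, 0.2] 11.08
local -30.0 -19.6 z 108.3 push 0.3 [-0.4, -0.4, 0.5] 11.32
```

View pics/wr5.png

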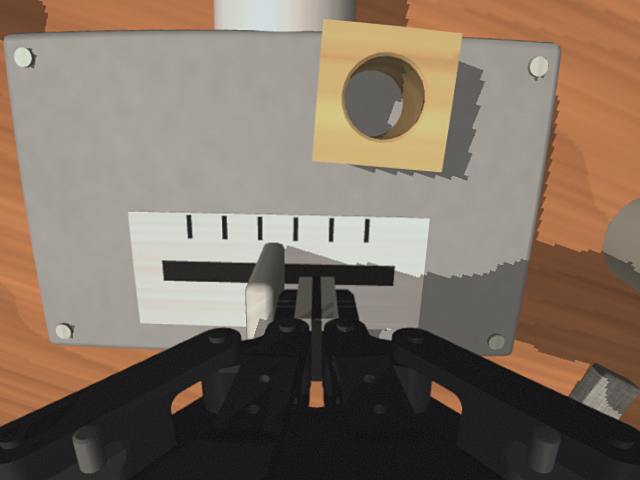

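The lever at about (272,250) is between the third tick (296) and fourth tick (260), so it hasn't snapped yet. I'll creep on.

```bash
python3 -m handwheel '[[[-0.01,0.032,0,0,0,0,0],[0,0,0,0,0,0,0]]]' | python3 pp.py
python3 - <<'E'
from h import *
p,d=r.grab_frame("wrist");cv2.imwrite("pics/wr6.png",p[:,:,::-1])
E
```

```text
local -30.0 -18.7 z 108.3 push 0.1 [1.4, 0.3, -0.4] 11.62
```

View pics/wr6.png

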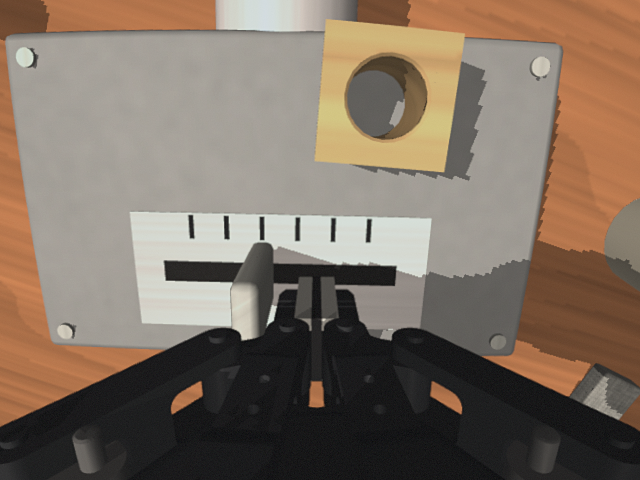

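The lever snapped ahead to (260,250), in line with the fourth tick (262), which is click 3. I'll back off, lift, and check from the top.

```bash
python3 -m handwheel '[[[0.1,-0.318,0,0,0,0,0],[0.1,-0.318,0,0,0,0,0],[0,0,1,0,0,0,0],[0,0,1,0,0,0,0],[0,0,1,0,0,0,0],[0,0,1,0,0,0,0],[0,0,0.5,0,0,0,0],[0,0,0,0,0,0,0]]]'; python3 -m handwheel '[[[-1,0,0,0,0,0,0],[-1,0,0,0,0,0,0],[-1,0,0,0,0,0,0],[-1,0,0,0,0,0,0],[-1,0,0,0,0,0,0],[-1,0,0,0,0,0,0],[0,0,0,0,0,0,0]]]'
python3 - <<'E'
from h import *
p,d=r.grab_frame("top");w=cloud("top",d)
cv2.imwrite("pics/top2.png",cv2.resize(p[150:270,170:500],None,fx=2.4,fy=2.4,interpolation=cv2.INTER_CUBIC)[:,:,::-1])
th=np.radians(17.5);R=np.array([[np.cos(th),-np.sin(th)],[np.sin(th),np.cos(th)]])
L=(w[:,:,:2]-[549.7,-231.3])@R
k=(abs(L[...,0]+30)<12)&(abs(L[...,1])<70)&(w[...,2]>124)&(w[...,2]<138)
print(k.sum(),np.percentile(L[k],[2,50,98],axis=0))
E
```

```text
t: 12.68
eef_pos: [533.2, -278.0, 243.9]
eef_rot: [0.987, 0.161, 0.001, 0.001]
contact_force: [-0.4, -0.5, 0.1]
grip_width: -0.2
t: 13.55
eef_pos: [350.1, -277.5, 242.1]
eef_rot: [0.987, 0.16, -0.001, -0.001]
contact_force: [0.9, 0.2, -0.5]
grip_width: 0.3
44 [[-41.25609316   2.70904101]
 [-29.84166934   7.44316403]
 [-18.89490002  11.67200262]]
```

View pics/top2.png

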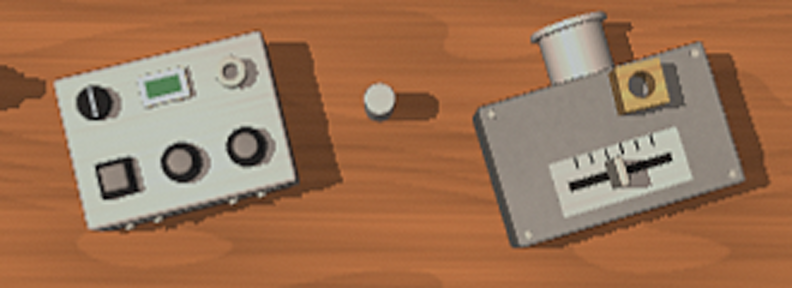

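Gate measured at about 47 mm from shut (local y 7.4 against -39.7), so it's in notch 3, and the loose things haven't moved. Now to the start button.

```bash
python3 -m handwheel '[[[1,0.5,0,0,0,0,0],[1,1,0,0,0,0,0],[0,1,0,0,0,0,0],[0,1,0,0,0,0,0],[0,1,0,0,0,0,0],[0,1,0,0,0,0,0],[0,1,0,0,0,0,0],[0,1,0,0,0,0,0],[0,1,0,0,0,0,0],[0,1,0,0,0,0,0]]]';  python3 -m handwheel '[[[0,1,0,0,0,0,0],[0,1,0,0,0,0,0],[0,1,0,0,0,0,0],[0,1,0,0,0,0,0],[0,1,0,0,0,0,0],[0,1,0,0,0,0,0],[0.5,1,0,0,0,0,0],[1,0.5,0,0,0,0,0],[0,0,0,0,0,0,0]]]'
python3 - <<'E'
from h import *
from scipy.spatial.transform import Rotation as Ro
s=r.read_state();print(s["eef_pos"],s["contact_force"])
p,d=r.grab_frame("wrist")
T=np.eye(4);T[:3,:3]=Ro.from_quat(s["eef_rot"]).as_matrix();T[:3,3]=s["eef_pos"]
T=T@r.calibration("wrist")["tool_from_camera"]
w=cloud("wrist",d,T)
cv2.imwrite("pics/wr7.png",p[:,:,::-1])
for q in r.outline_of("start","wrist")[:3]:
    P=w[q["mask"]];P=P[P[:,2]<110];print(q["confidence"],q["extent"],np.nanmedian(P,0),cv2.minAreaRect(P[abs(P[:,2]-90)<4][:,:2].astype(np.float32)))
P=w.reshape(-1,3);k=(abs(P[:,0]-509)<30)&(abs(P[:,1]-270)<30)&(abs(P[:,2]-90)<5);print(k.sum(), cv2.minAreaRect(P[k][:,:2].astype(np.float32)))
E
```

```text
t: 14.85
eef_pos: [413.3, 9.3, 242.8]
eef_rot: [0.987, 0.162, -0.0, -0.0]
contact_force: [1.1, 0.1, -0.1]
grip_width: -0.1
t: 15.98
eef_pos: [459.2, 234.6, 242.2]
eef_rot: [0.987, 0.162, -0.001, -0.001]
contact_force: [-0.8, -0.5, -0.8]
grip_width: 0.2
[459.19847505 234.56326277 242.17425289] [-0.83223628 -0.51855544 -0.76283575]
0.93 [277.7, 114.6, 314.5, 154.0] [510.10448422 270.73244899  88.68767766] ((509.871337890625, 270.95684814453125), (26.252376556396484, 26.008115768432617), 14.199143409729004)
1250 ((509.84619140625, 270.9792175292969), (26.301427841186523, 26.076778411865234), 14.509181022644043)
```

View pics/wr7.png

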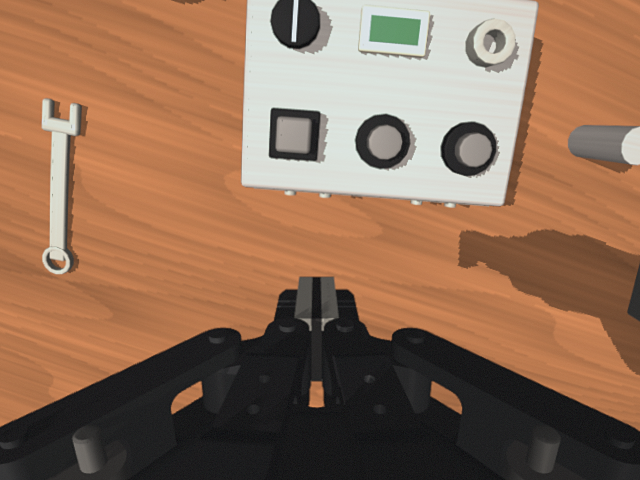

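The square button at pixel (295,134) measures 26 x 26 mm, centred at (509.8, 271.0, 89). That agrees with the top view. Moving over it and down.

```bash
python3 -m handwheel '[[[0.85,0.6,0,0,0,0,0],[0.84,0.6,0,0,0,0,0],[0,0,-1,0,0,0,0],[0,0,-1,0,0,0,0],[0,0,-1,0,0,0,0],[0,0,-0.8,0,0,0,0],[0,0,-0.5,0,0,0,0],[0,0,-0.2,0,0,0,0],[0,0,0,0,0,0,0],[0,0,0,0,0,0,0]]]'
```

```text
t: 17.32
eef_pos: [508.9, 268.9, 109.2]
eef_rot: [0.987, 0.161, 0.001, -0.0]
contact_force: [-0.2, -0.2, -0.6]
grip_width: -0.1
```

```bash
python3 -m handwheel '[[[0.03,0.06,-0.2,0,0,0,0],[0,0,-0.2,0,0,0,0],[0,0,0,0,0,0,0],[0,0,0,0,0,0,0]]]'
python3 -m handwheel '[[[0,0,-0.1,0,0,0,0],[0,0,-0.1,0,0,0,0],[0,0,0,0,0,0,0],[0,0,0,0,0,0,0]]]'
python3 -m handwheel '[[[0,0,-0.067,0,0,0,0],[0,0,0,0,0,0,0],[0,0,0,0,0,0,0]]]'
```

```text
t: 17.82
eef_pos: [509.3, 270.4, 96.2]
eef_rot: [0.987, 0.161, -0.0, 0.0]
contact_force: [-0.6, 0.2, 0.3]
grip_width: -0.1
t: 18.32
eef_pos: [509.3, 270.4, 90.3]
eef_rot: [0.987, 0.161, -0.0, 0.0]
contact_force: [-0.5, -0.7, -0.6]
grip_width: -0.0
t: 18.7
eef_pos: [509.4, 270.4, 88.4]
eef_rot: [0.987, 0.161, 0.0, 0.0]
contact_force: [0.0, -0.3, 3.1]
grip_width: -0.3
```

```bash
python3 -m handwheel '[[[0,0,-0.067,0,0,0,0],[0,0,0,0,0,0,0],[0,0,0,0,0,0,0]]]'
python3 -m handwheel '[[[0,0,-0.067,0,0,0,0],[0,0,0,0,0,0,0],[0,0,0,0,0,0,0]]]'
python3 -m handwheel '[[[0,0,-0.04,0,0,0,0],[0,0,0,0,0,0,0],[0,0,0,0,0,0,0]]]'
```

```text
t: 19.08
eef_pos: [509.4, 270.4, 86.4]
eef_rot: [0.987, 0.161, 0.0, -0.0]
contact_force: [0.1, 0.3, 3.8]
grip_width: -0.0
t: 19.45
eef_pos: [509.4, 270.5, 84.4]
eef_rot: [0.987, 0.161, 0.0, -0.0]
contact_force: [-0.1, -1.2, 4.5]
grip_width: 0.2
t: 19.82
eef_pos: [509.4, 270.5, 84.0]
eef_rot: [0.987, 0.161, 0.0, 0.0]
contact_force: [-3.1, -2.8, 13.1]
grip_width: -0.4
```

The button has bottomed out: the force jumped from 4.5 to 13 N at z = 84.0, 6 mm below where it stands up. Lifting away.

```bash
python3 -m handwheel '[[[0,0,0.2,0,0,0,0],[0,0,0.3,0,0,0,0],[0,0,1,0,0,0,0],[0,0,1,0,0,0,0],[0,0,1,0,0,0,0],[0,0,1,0,0,0,0],[0,0,1,0,0,0,0],[-1,0,0,0,0,0,0],[-1,0,0,0,0,0,0],[-1,0,0,0,0,0,0]]]'; python3 -m handwheel '[[[-1,0,0,0,0,0,0],[-1,0,0,0,0,0,0],[0,0,0,0,0,0,0],[0,0,0,0,0,0,0]]]'
python3 - <<'E'
from h import *
s=r.read_state();print(s["t"],s["eef_pos"],s["contact_force"],abs(s["qvel"]).max())
w0=np.load("w0.npy")
p,d=r.grab_frame("top");w=cloud("top",d);cv2.imwrite("pics/top3.png",p[:,:,::-1])
th=np.radians(17.5);R=np.array([[np.cos(th),-np.sin(th)],[np.sin(th),np.cos(th)]])
L=(w[:,:,:2]-[549.7,-231.3])@R
k=(abs(L[...,0]+30)<12)&(abs(L[...,1])<70)&(w[...,2]>124)&(w[...,2]<138)
print("lever",k.sum(),np.percentile(L[k],[2,50,98],axis=0)[:,1])
for n,c in(("start",(509.8,271)),("ra",(526.5,204.5)),("rb",(543.8,138.6))):
  for W in(w0,w):
    k=np.hypot(W[...,0]-c[0],W[...,1]-c[1])<8; print(n,np.nanmedian(W[k][:,2]).round(1),k.sum())
for n,c,z in(("block",(605,-255),105),("tube",(594,3.5),50),("bottle",(605,449),60),("cup",(597,-494),50),("nut",(613,170),82)):
  print(n,[np.nanmean(W[(np.hypot(W[...,0]-c[0],W[...,1]-c[1])<45)&(W[...,2]>z)],0).round(1).tolist() for W in(w0,w)])
E
```

```text
t: 21.08
eef_pos: [418.1, 270.2, 248.1]
eef_rot: [0.987, 0.161, -0.0, 0.0]
contact_force: [-0.1, 0.9, 0.5]
grip_width: -0.1
t: 21.58
eef_pos: [359.8, 270.2, 248.3]
eef_rot: [0.987, 0.161, 0.0, 0.0]
contact_force: [0.9, -0.4, 0.4]
grip_width: -0.4
21.575 [359.84547987 270.22351124 248.27090348] [ 0.85957501 -0.41765532  0.35215896] 0.013508445943155471
lever 49 [ 2.2564164   8.32508272 12.2568338 ]
start 91.6 35
start 91.0 36
ra 93.8 35
ra 93.7 34
rb 92.8 35
rb 93.2 35
block [[606.5, -253.8, 116.3], [606.5, -254.2, 116.0]]
tube [[595.1, 3.8, 74.6], [595.1, 3.7, 74.5]]
bottle [[606.9, 452.6, 97.5], [606.9, 452.7, 98.0]]
cup [[600.7, -499.3, 76.1], [600.9, -499.7, 75.8]]
nut [[619.6, 158.5, 88.5], [619.0, 159.2, 88.0]]
```

View pics/top3.png

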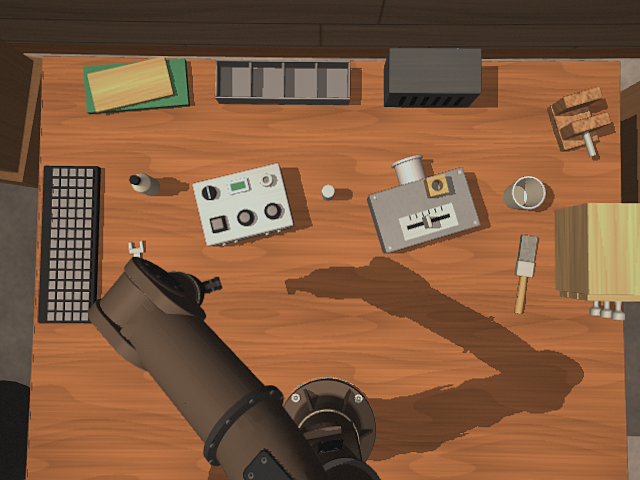

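The last view shows the lever at (430,222), at the fourth tick. The buttons are up, the loose things are where they were, and the arm is clear of everything.

```bash
python3 -c "
from rig import r
print(r.sign_off())"
```

```text
the job is handed in; nothing more can be done
None
```

The gate lever is resting at its third click, and the start button has been pressed right down and has come back up. I handed the job in at about 22 s of the 64 s allowed; the hand-in reports no verdict.

- **Gate lever:** I pushed it with the shut fingertips and counted three clicks by force, with the wrist pictures agreeing. The highest push I read on it was about 5 N. The last top view puts it about 48 mm from shut (47 mm in an earlier view).
- **Start button:** It bottomed out 6 mm down, with the force rising to 13 N at the stop. Afterwards its top read 91.0 mm, against 91.6 mm before the press, so it is up again.
- **Everything else:** The round buttons read the same as at the start, within 0.4 mm. The block, nut, tube, bottle and cup all measured within 1 mm of where they were. I did not measure the brush and wrench: the brush looked unmoved, and the arm partly hid the wrench in the last view, though it was never near it. The robot was touching nothing at the end.

No final check failed. Along the way, the trained network confused a few names in the top view: its best match for "extractor" was a round button, and for "bit_tube" the lever. I placed the lever and extractor from the depth data instead.

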